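# Change the setting on the inspection stand and hold the loupe over it

### The arm

A 6-joint arm with a two-finger parallel gripper is mounted at the origin on a cart in front of the work surface, level with it; the furniture and walls round the work are solid. World frame = base frame: x ahead of the robot, y to its left, z up, the work surface at z = 0. Lengths are in m, angles in rad, forces in N, time in s.
With the tool pointing down it reaches from about 0.375 to 0.9 m from the base axis. Payload 3.1 kg.
Tool frame: the origin (TCP) lies at the very end of the fingers, on their centre line; the grasp point (between the pads) lies 19 mm behind it (manip.hold_point_z is the distance from the TCP to the grasp point, in m); y points along the fingers, z is the direction in which the jaws open and shut, and the axes are right-handed (so a half turn about y gives the same grasp; the last joint's range is limited). The gripper opens to 85 mm and grips with 20 to 120 N. Pads are 22 mm wide; open, the fingers measure 114 mm over their backs; the gripper's body (76 mm by 85 mm) begins 54 mm behind the grasp point. The pads swing forward as they close: fully open they stand 13 mm farther back than shut.
Start: joints at [0.971, 0.527, 1.433, -0, 1.181, -0.178], TCP at [0.256, 0.57, 0.231] pointing down, gripper open.
Joint ranges: [-3.08, 3.08], [-0.75, 2.2], [0.22, 2.44], [-1.43, 4.57], [0, 2.65], [-2.85, 2.85]. Speed limits (rad/s): [2.79, 2.79, 3.14, 3.14, 3.14, 3.14].

### API

Orientations are given as a unit quaternion [x, y, z, w].
In Python, from station import manip, eyes, workorder gives the robot as it stands. The module is installed in compiled form; this text tells all that it offers.
- The arm moves only by the shell command python3 -m jog 'ROWS' [OPENING] [FORCE]. ROWS is JSON, a list of rows, each a list of 2 entries, a list of its own where there are three numbers: the shift along the tool's x, y, z in cm, then the turn about the tool's y in rad. A call has 1 to 20 rows; each row is the pose to reach, as a shift and turn from the pose commanded when the call began, along the tool's axes at that moment; what a row does not reach only later rows make up. A row lasts 1/12 s, in which the tool goes at most 41.7 mm and 7.16 degrees, less where a joint would pass 70% of its speed; a pose out of reach is approached as far as the arm can. A call with a gripper value outside its range is refused whole. OPENING is the finger opening in cm, from 0 to 8.54, set as the call begins (- or left out, the last holds). The fingers move at their own pace and stop on an object; FORCE is the grip in N (left out, the last holds). Time passes only in rows, so rows that repeat a pose let the fingers close. It gives the time, the measured TCP pose, the force and the opening at its end, in the units of the state.
- manip.sense(): the state, without advancing time (a new reading comes with each control period).
- eyes.snapshot(name): name is "scene" or "top" or "wrist"; returns a dict with "frame" (480x640x3 uint8, red, green, blue), "vfov" (degrees; the focal length in pixels is half the picture's height over the tangent of half this angle, whatever the lens; pixels are square), "cx", "cy" (the principal point, pixels), "rvec" (rotation vector, rad) and "tvec" (3), from world to camera coordinates, as OpenCV has them. Camera axes: x right, y down, z forward; pixel columns grow to the right and rows downward; lengths in m; the calibration is good to about 2 mm. A picture is of the moment at which its call begins. There is no depth.
- workorder.sign_off(): hands the job in, once; it reports no verdict.
The state is a dict: "t": time; "q": joint angles; "qd": joint speeds; "tau": joint torques, N m; "tcp_pos": TCP position; "tool_rot": TCP orientation; "force": force on the tool from outside, world axes, zero at the start; "ft_torque": the same for the moment, N m; "finger_gap": opening from 0.0 (shut) to 1.0 (fully open).
Only numpy, scipy, OpenCV 4.12 (cv2) and the standard library are available. Lean on these libraries where they do the work, as an engineer would, in place of code of your own. Each camera call takes 0.05 s, during which the arm holds its last target. There are 200 camera calls.

### The job

The setting with the red stone on the inspection stand has failed: drop it into the red reject box. Then fit the green-stone setting from the dark pad fully down over the stand's stub, pick up the red-handled loupe and hold it level, still and clear of the stand, with the lens centred over the green stone at the focal height marked by the red pointer on the stand's column. Finish while still holding it there; do not shift the pointer, and leave the blue-stone setting, the white jar and the dropper bottle where they are.

Things in the scene. Friction and masses are not known exactly. Their poses are not given: they have to be found in the camera images.
- stand: Inspection stand, fixed. Grey base plate 190 x 80 x 12 mm with a steel stub and, at its far end, an upright steel column (10 mm diameter, top 140 mm above the bench) with black graduations. Origin: on the bench, on the stub's axis; its x points along the plate from the stub to the column, which stands at x = 120 mm; the plate reaches from x = -45 to 145 mm and y = -40 to 40 mm.
- stub_seat (a point): Foot of the stub, on the top face of the stand's plate (12 mm above the bench). The stub is 14 mm in diameter, 8 mm high, its top tapering to 9 mm; a setting goes over it from above with 1.5 mm play all round and is home when its underside rests on the plate, i.e. its origin is at this point.
- focus_pointer (a point): Tip of the small red pointer, on the stub's side of the brass collar (22 mm diameter, 14 mm high) on the column; it points back over the plate, 95 mm from the stub's axis. Its height is the focal height for the middle of the lens; the collar is set to a different height each time (85 to 120 mm above the bench) and is held by friction only.
- red_setting: The rejected piece, at the start seated on the stub. Brass tube setting, 26 mm outside diameter and 12 mm high, with a domed dark red stone on top (15.5 mm high overall), weight about 30 g. The back is open: a round bore of 17 mm diameter, 9 mm deep, from below. Origin: centre of its underside; z is up out of the stone. 
- green_setting: The next piece, at the start standing stone up on the dark sorting pad. Brass tube setting, 26 mm outside diameter and 12 mm high, with a domed green stone on top (15.5 mm high overall), weight about 30 g. The back is open: a round bore of 17 mm diameter, 9 mm deep, from below. Origin: centre of its underside; z is up out of the stone. To hold it, grip across the 26 mm brass wall.
- blue_setting: Another piece on the pad, to be left alone, 90 to 100 mm from the green one, along the pad (on its left or right). Brass tube setting, 26 mm outside diameter and 12 mm high, with a domed blue stone on top (15.5 mm high overall), weight about 30 g. The back is open: a round bore of 17 mm diameter, 9 mm deep, from below. Origin: centre of its underside; z is up out of the stone. 
- sorting_pad: Dark pad, 100 x 170 x 6 mm, fixed on the bench. Origin: centre of its underside; the long side is its y.
- reject_box: Open red box, fixed, 120 x 100 mm outside, 47 mm high, wall 3 mm (rolled rim 7 mm thick), floor 3 mm. Origin: centre of its underside; the long side is its x.
- reject_box_floor (a point): Centre of the reject box's inner floor, 3 mm above the bench; axes as the box.
- loupe: Red loupe, 34 x 102 x 9 mm, about 35 g, lying flat. Origin: mid-length, on the underside; z is normal to the lens (up at the start), y points along the handle to the lens. Handle: round bar, 9 mm diameter, y = -51 to 18 mm, axis at x = 1 mm, 4 mm above the underside; lens ring at y = 17 to 51 mm. Centre of mass near y = 15 mm. Grip across the handle near the origin.
- lens_center (a point): Centre of the loupe's lens, at x = 0, y = 34, z = 4.5 mm in the loupe's frame.
- flux_pot: White screw jar, 48 mm diameter, 29 mm high; to be left alone. Origin: centre of its underside.
- dropper: Amber dropper bottle with black top, 30 mm diameter, 93 mm high; to be left alone. Origin: centre of its underside.

How it is judged:
On the way, in this order (a step that is already met when the one before it is completed fails the run):
1. the red-stone setting lies in the reject box, let go (x of red_setting in the frame of reject_box_floor between -0.058 and 0.058 m and y of red_setting in the frame of reject_box_floor between -0.048 and 0.048 m and z of red_setting in the frame of reject_box_floor between -0.005 and 0.03 m and contact force between the fingers and red_setting below 0.05 N), for 0.2 s.
2. the green-stone setting is fully down over the stub, let go (horizontal distance between green_setting and stub_seat below 0.004 m and z of green_setting in the frame of stub_seat below 0.002 m and angle between green_setting's own z axis and vertical below 0.08 rad and contact force between the fingers and green_setting below 0.05 N), for 0.2 s.
3. the loupe is held level over the green stone at the pointer's height (horizontal distance between lens_center and green_setting below 0.008 m and z of lens_center in the frame of focus_pointer between -0.006 and 0.006 m and angle between loupe's own z axis and vertical below 0.12 rad and contact force between the fingers and loupe above 0.5 N and contact force between loupe and stand below 0.05 N and contact force between loupe and green_setting below 0.05 N and linear speed of loupe below 0.02 m/s), for 0.2 s.
At the end, for the whole second after the job is handed in: Red setting in the reject box; green setting down over the stub (2 mm of the plate, 4 mm of the axis, upright), let go; loupe held still in the fingers, level within 7 degrees, lens within 8 mm of the green stone's axis and 6 mm of the pointer's height, touching neither stand nor setting (all of step 1 and all of step 2 and all of step 3); the arm keeps its last pose, push and grip.
It fails at once if the focus pointer was shifted by more than 4 mm (distance of focus_pointer from where it was at the start of the episode above 0.004 m).
It fails at once if the blue-stone setting was moved by more than 20 mm (distance of blue_setting from where it was at the start of the episode above 0.02 m).
It fails at once if the jar or the dropper bottle was moved by more than 20 mm (distance of any of flux_pot, dropper from where it was at the start of the episode above 0.02 m).
It also fails if it takes over 70 s, if anything falls off the work surface, if the arm or the gripper's body presses on something with over 40 N, if the wrist force passes 120 N, or if a joint passes its speed limit or range.

## Working session

There is one attempt and no reset: what is moved stays moved. The work goes in short steps, Python scripts to look and compute and a shell command to move; the robot and the scene stay as the last step left them, time stands still between calls to the robot, and variables do not carry over. Pictures are saved under pics/ and viewed, about 8 in all and at most 12, crops included, and the job is handed in when it is done.

```bash
mkdir -p pics; cat > h.py <<'E'
import numpy as np, cv2
from scipy.spatial.transform import Rotation as R
from station import manip, eyes, workorder
def snap(n):
    s=eyes.snapshot(n); s['f']=240/np.tan(np.radians(s['vfov'])/2)
    s['R']=cv2.Rodrigues(np.array(s['rvec'],float))[0]; s['t']=np.array(s['tvec'],float).ravel(); return s
def save(s,fn,crop=None,scale=1):
    im=s['frame'][:,:,::-1]
    if crop: x0,y0,x1,y1=crop; im=im[y0:y1,x0:x1]
    cv2.imwrite('pics/'+fn,cv2.resize(im,None,fx=scale,fy=scale,interpolation=cv2.INTER_CUBIC))
def ray(s,u,v):
    d=s['R'].T@np.array([(u-s['cx'])/s['f'],(v-s['cy'])/s['f'],1]); return -s['R'].T@s['t'],d
def onz(s,u,v,z):
    c,d=ray(s,u,v); return c+d*(z-c[2])/d[2]
def proj(s,p):
    q=s['R']@np.array(p)+s['t']; return s['f']*q[0]/q[2]+s['cx'],s['f']*q[1]/q[2]+s['cy']
def totool(target):
    "cm shift in tool axes from current tcp to world target"
    m=manip.sense(); r=R.from_quat(m['tool_rot']); return r.inv().apply(np.array(target)-m['tcp_pos'])*100
E
python3 - <<'E'
from h import *
m=manip.sense(); print(m, R.from_quat(m['tool_rot']).as_matrix().round(3), manip.hold_point_z)
for n in('scene','top','wrist'):
    s=snap(n); save(s,n+'0.png'); np.save('pics/'+n+'0.npy',s,allow_pickle=True); print(n,s['vfov'],s['cx'],s['cy'],s['R'].round(3).tolist(),s['t'], (-s['R'].T@s['t']).round(3))
E
```

```text
{'t': 0.0, 'q': array([ 9.70507509e-01,  5.28484783e-01,  1.43389136e+00, -4.07870119e-05,
        1.18135390e+00, -1.78531388e-01]), 'qd': array([ 3.04561206e-04,  2.18350354e-04, -2.39791819e-03, -1.07339300e-03,
       -4.94603413e-05,  2.37750297e-03]), 'tau': array([-7.64507536e-05, -4.42349017e+01, -1.78027457e+01, -2.34283743e-04,
        8.36425490e-03, -3.24975690e-05]), 'tcp_pos': array([0.25545266, 0.56964461, 0.23032563]), 'tool_rot': array([ 0.69214742, -0.14828015,  0.14773104, -0.69073908]), 'force': array([ 0.27851962,  0.25836309, -0.4813791 ]), 'ft_torque': array([0.04117059, 0.02057103, 0.04605504]), 'finger_gap': 1.0027654876018992} [[ 0.912 -0.001  0.409]
 [-0.409 -0.002  0.912]
 [-0.    -1.    -0.002]] 0.0187
scene 49.26390001052775 316.9853859008852 248.2817492057557 [[0.84, -0.543, -0.019], [-0.411, -0.613, -0.675], [0.355, 0.574, -0.738]] [-0.44973527  0.24297177  1.13752019] [ 0.074 -0.749  0.995]
top 53.95942763582944 313.4317096533287 244.98005195708936 [[0.0, -1.0, -0.001], [-0.991, -0.0, -0.135], [0.135, 0.001, -0.991]] [-0.04785926  0.50612218  0.93257792] [ 0.375 -0.048  0.992]
wrist 70.09944010523478 322.265651376178 237.90006630155108 [[0.41, 0.912, -0.002], [0.865, -0.388, 0.32], [0.291, -0.132, -0.948]] [-0.62411873 -0.04135205  0.38081851] [0.181 0.604 0.373]
```

View pics/top0.png

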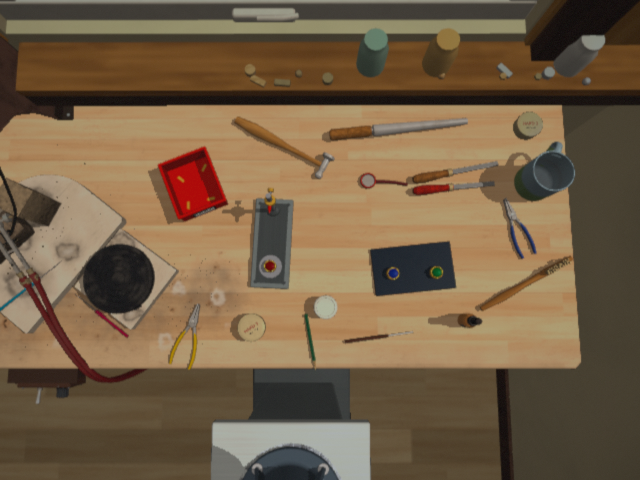

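View pics/scene0.png

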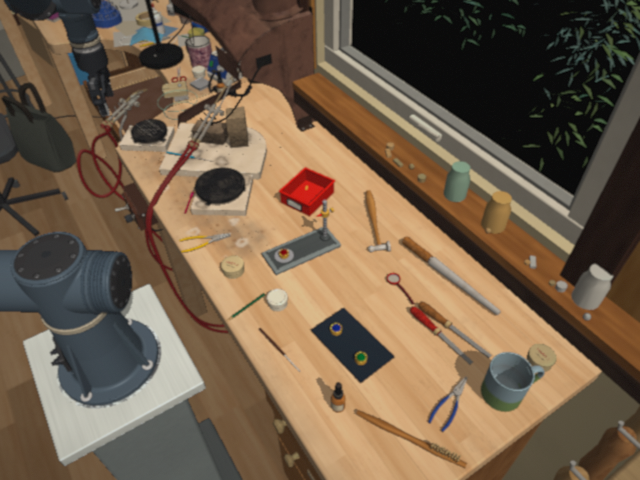

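The top view shows the red stone at (270,266), the column near (272,205), green (437,272), blue (393,273), the loupe lens (368,181) with its handle running to (407,183), and the box centre at (193,184). The jar is at (325,307) and the dropper at (469,321).

```bash
python3 - <<'E'
from h import *
s=np.load('pics/top0.npy',allow_pickle=True).item(); c=np.load('pics/scene0.npy',allow_pickle=True).item()
for n,u,v,z in [('red',270,266,.027),('green',437,272,.02),('blue',393,273,.02),('lens',368,181,.005),('hend',407,183,.004),('box_rimcenter',193,184,.047),('jar',325,307,.029),('drop top',475,321,.09),('platefar1',256,200,.012),('platefar2',293,200,.012),('platenear1',252,287,.012),('platenear2',289,287,.012)]:
    print(n,onz(s,u,v,z).round(4))
a=cv2.resize(s['frame'][150:310,225:325],None,fx=4,fy=4,interpolation=3);b=cv2.resize(c['frame'][180:280,255:355],None,fx=4,fy=4,interpolation=3)
b=cv2.copyMakeBorder(b,0,240,0,0,cv2.BORDER_CONSTANT)
cv2.imwrite('pics/st.png',np.hstack([a,b])[:600,:,::-1])
E
```

```text
red [0.4635 0.0415 0.027 ]
green [ 0.4518 -0.3029  0.02  ]
blue [ 0.4497 -0.212   0.02  ]
lens [ 0.6492 -0.1651  0.005 ]
hend [ 0.6451 -0.2492  0.004 ]
box_rimcenter [0.6312 0.2005 0.047 ]
jar [ 0.3801 -0.0712  0.029 ]
drop top [ 0.3536 -0.3531  0.09  ]
platefar1 [0.6057 0.0745 0.012 ]
platefar2 [ 0.6057 -0.0042  0.012 ]
platenear1 [0.4212 0.0797 0.012 ]
platenear2 [0.4212 0.0029 0.012 ]
```

View pics/st.png

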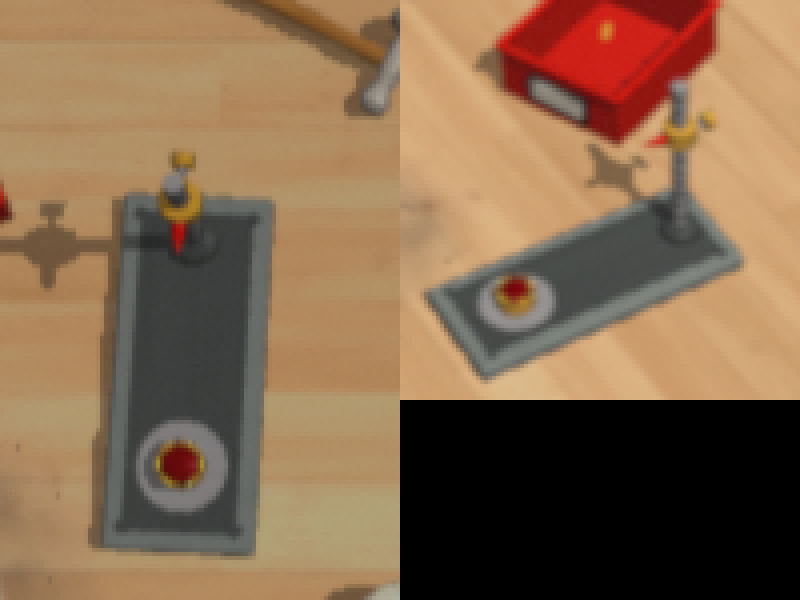

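The stand is nearly aligned with world x, with the column at about (0.583, 0.037) and the red setting at (0.4635, 0.0415). The pointer tip is at (269.5,213.8) in the top view and (316.3,215.8) in the scene view. Next I'll go above the red setting.

```bash
python3 - <<'E'
from h import *
s=np.load('pics/top0.npy',allow_pickle=True).item(); c=np.load('pics/scene0.npy',allow_pickle=True).item()
def tri(a,ua,b,ub):
    c1,d1=ray(a,*ua);c2,d2=ray(b,*ub);A=np.stack([d1,-d2],1);k=np.linalg.lstsq(A,c2-c1,rcond=None)[0];p,q=c1+k[0]*d1,c2+k[1]*d2
    return (p+q)/2,np.linalg.norm(p-q)
print('tip',tri(s,(269.5,213.75),c,(316.3,215.75)))
print('red',tri(s,(270,266),c,(255+114/4,180+285/4)))
print(totool([.46,.0415,.16]), manip.sense()['tcp_pos'])
E
```

```text
tip (array([0.55807299, 0.03610101, 0.10450073]), np.float64(0.002273538277880028))
red (array([0.46347406, 0.04125565, 0.02907808]), np.float64(0.00028396346078072573))
[ 40.28261466   7.10834677 -39.81621106] [0.25553381 0.56977384 0.23053481]
```

```bash
python3 -m jog '[[[20,2,-20],0],[[40.3,7.1,-39.8],0],[[40.3,7.1,-39.8],0],[[40.3,7.1,-39.8],0],[[40.3,7.1,-39.8],0],[[40.3,7.1,-39.8],0],[[40.3,7.1,-39.8],0],[[40.3,7.1,-39.8],0],[[40.3,7.1,-39.8],0],[[40.3,7.1,-39.8],0],[[40.3,7.1,-39.8],0],[[40.3,7.1,-39.8],0],[[40.3,7.1,-39.8],0],[[40.3,7.1,-39.8],0],[[40.3,7.1,-39.8],0],[[40.3,7.1,-39.8],0],[[40.3,7.1,-39.8],0],[[40.3,7.1,-39.8],0]]' 5 40
python3 - <<'E'
from h import *
s=snap('wrist'); save(s,'w1.png'); np.save('pics/w1.npy',s,allow_pickle=True); print(proj(s,[.4635,.0413,.0275]),proj(s,[.558,.036,.1045]),manip.sense()['tcp_pos'],manip.sense()['t'])
E
```

```text
t: 1.65
tcp_pos: [0.4597, 0.0432, 0.1603]
tool_rot: [-0.691, 0.148, -0.147, 0.692]
force: [-0.1, 0.9, -0.2]
finger_gap: 0.586
(np.float64(321.88490184817823), np.float64(230.89051630046345)) (np.float64(369.18344188546024), np.float64(381.5776446582662)) [0.45972571 0.04337413 0.16037206] 1.7
```

View pics/w1.png

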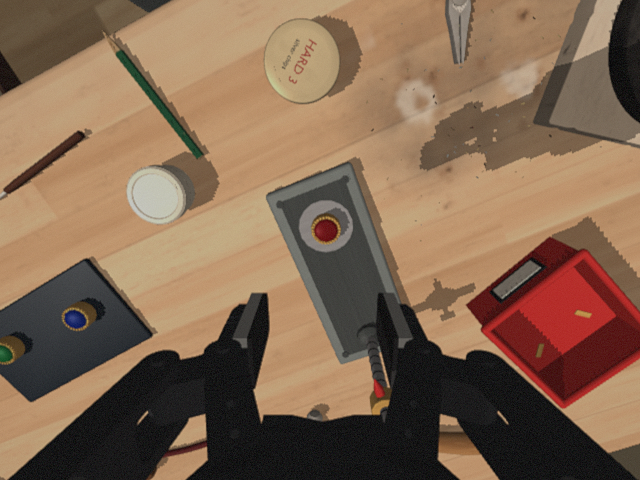

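Red stone at (326,229) against a predicted (322,231), and the pointer tip around (377,380). The finger midline is at about column 322. I'll segment the stone to measure it, both here and from closer in.

```bash
cat >> h.py <<'E'
def blob(s,col,near=None,rad=60):
    hsv=cv2.cvtColor(s['frame'],cv2.COLOR_RGB2HSV); H,S,V=[hsv[...,i].astype(int) for i in range(3)]
    m={'red':((H<6)|(H>172))&(S>150)&(V>50),'green':(H>45)&(H<85)&(S>120)&(V>40),'blue':(H>105)&(H<130)&(S>140)&(V>50)}[col].astype(np.uint8)
    n,l,st,ce=cv2.connectedComponentsWithStats(m); out=[(st[i,4],ce[i].round(1)) for i in range(1,n) if st[i,4]>25]
    if near is not None: out=[o for o in out if np.hypot(*(o[1]-near))<rad]
    return sorted(out,key=lambda o:-o[0])[:4]
E
python3 - <<'E'
from h import *
s=snap('wrist')
p=proj(s,[.4635,.0413,.0265]); b=blob(s,'red',p); print(p,b, onz(s,*b[0][1],.0265))
m=manip.sense(); print(m['tcp_pos'],R.from_quat(m['tool_rot']).as_matrix().round(3)[:,2],totool([.4635,.0425,.07]))
for n in('top0',):
    t=np.load('pics/top0.npy',allow_pickle=True).item()
    for c,g in(('red',(270,266)),('green',(437,272))): b=blob(t,c,g,15); print(c,b,onz(t,*b[0][1],.0265 if c=='red' else .02))
# project fingertip centre line point at TCP and grasp
for d in (0,.0187): print(proj(s,m['tcp_pos']+[0,0,d]))
E
```

```text
(np.float64(321.6413355297157), np.float64(230.4352786879803)) [(np.int32(375), array([325.1, 230.1]))] [0.46442293 0.04409479 0.0265    ]
[0.45988264 0.04338998 0.1604294 ] [ 0.407  0.913 -0.   ] [0.37029467 9.04279003 0.06610524]
red [(np.int32(50), array([269.5, 265.6]))] [0.46440288 0.0425897  0.0265    ]
green [(np.int32(58), array([436.5, 271.9]))] [ 0.45204516 -0.30187971  0.02      ]
(np.float64(322.1661613033204), np.float64(306.76290075425135))
(np.float64(322.1700433546284), np.float64(329.4605625833791))
```

```bash
python3 -m jog '[[[0.4,4,0.2],0],[[0.4,8,0.2],0],[[0.4,10.5,0.2],0],[[0.4,10.5,0.2],0],[[0.4,10.5,0.2],0]]'
python3 - <<'E'
from h import *
s=snap('wrist'); save(s,'w2.png',(200,180,450,380),2.5)
p=proj(s,[.4644,.0435,.0265]); b=blob(s,'red',p); q=onz(s,*b[0][1],.0265);print(p,b,q,totool([q[0],q[1],.013]))
E
```

```text
t: 2.17
tcp_pos: [0.4639, 0.0433, 0.0547]
tool_rot: [0.692, -0.149, 0.146, -0.691]
force: [-0.3, 0.9, 1.2]
finger_gap: 0.588
(np.float64(322.779189111462), np.float64(281.0880671739493)) [(np.int32(866), array([324.1, 280.3]))] [0.46426063 0.04435769 0.0265    ] [-0.1313471   4.28109661  0.09005831]
```

View pics/w2.png

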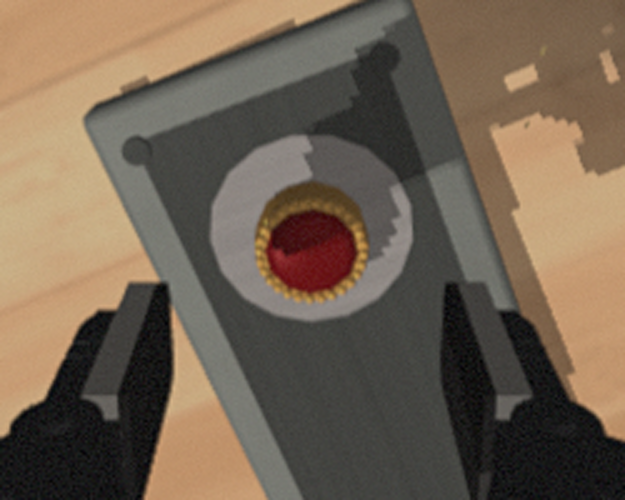

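The red setting is centred between the fingers (stone at (324,280), finger midline about 322). I'll descend and grip.

```bash
python3 -m jog '[[[-0.1,2,0.1],0],[[-0.1,3.5,0.1],0],[[-0.1,4.15,0.1],0],[[-0.1,4.15,0.1],0],[[-0.1,4.15,0.1],0]]'; python3 -m jog '[[[0,0,0],0],[[0,0,0],0],[[0,0,0],0],[[0,0,0],0],[[0,0,0],0]]' 1.5 40
python3 -m jog '[[[0,0,0],0],[[0,-1,0],0],[[0,-3,0],0],[[0,-6,0],0],[[0,-9,0],0],[[0,-9,0],0],[[0,-9,0],0]]'
python3 - <<'E'
from h import *
s=snap('wrist'); save(s,'w3.png',(200,180,450,380),2.5); np.save('pics/w3.npy',s,allow_pickle=True)
print(blob(s,'red')); print(totool([.631,.2005,.11]),manip.sense()['tcp_pos'])
E
```

```text
t: 2.63
tcp_pos: [0.4654, 0.0437, 0.015]
tool_rot: [-0.691, 0.147, -0.149, 0.692]
force: [0.1, -0.4, -0.4]
finger_gap: 0.585
t: 3.05
tcp_pos: [0.4653, 0.0435, 0.0151]
tool_rot: [-0.691, 0.147, -0.149, 0.692]
force: [-0.1, 0.1, 5.7]
finger_gap: 0.274
t: 3.63
tcp_pos: [0.4658, 0.0435, 0.1061]
tool_rot: [-0.691, 0.146, -0.15, 0.692]
force: [-0.3, 0.1, -0.1]
finger_gap: 0.275
[(np.int32(17305), array([585.5, 351.9])), (np.int32(1331), array([322.5, 315.8]))]
[ 8.74233717 -0.47972411 21.11988358] [0.46479657 0.04358841 0.10490283]
```

View pics/w3.png

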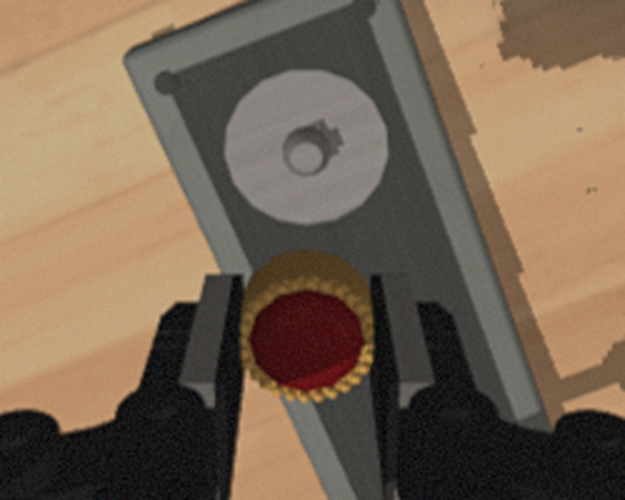

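The red setting is held (stone at (322.5,316)) and the bare stub is visible at about (322,242). I'll go round the column to the box.

```bash
python3 -m jog '[[[-2,-1.5,4],0],[[-4,-1.5,9],0],[[-3,-1.5,13],0],[[0,-1.5,16],0],[[3,-1.5,18.5],0],[[6,-1.5,20.5],0],[[8.7,-1.5,21.1],0],[[8.7,-1.5,21.1],0],[[8.7,-1.5,21.1],0],[[8.7,0,21.1],0],[[8.7,3,21.1],0],[[8.7,5.5,21.1],0],[[8.7,5.5,21.1],0],[[8.7,5.5,21.1],0]]'
python3 - <<'E'
from h import *
s=snap('wrist'); save(s,'w4.png',None,1)
E
```

```text
t: 4.85
tcp_pos: [0.6268, 0.2001, 0.0466]
tool_rot: [0.692, -0.151, 0.146, -0.691]
force: [-0.0, -0.7, 0.4]
finger_gap: 0.271
```

View pics/w4.png

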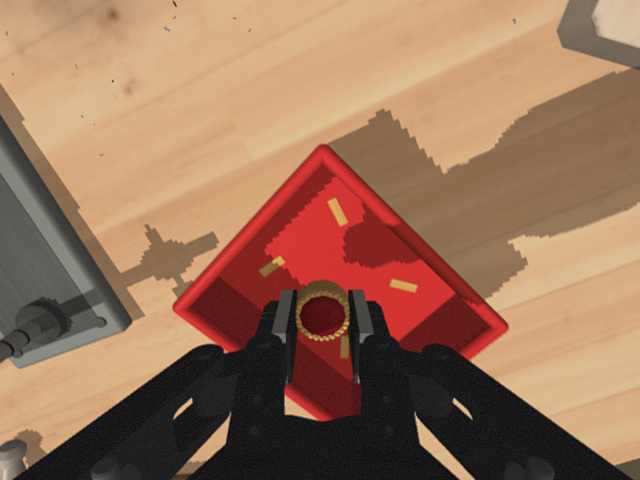

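The setting is over the middle of the box, with the jaws along its diagonal. I'll lower, release, rise, and go to green by a path clear of the column.

```bash
python3 -m jog '[[[0,1.5,0],0],[[0,2,0],0],[[0,2,0],0]]'; python3 -m jog '[[[0,0,0],0],[[0,0,0],0],[[0,0,0],0],[[0,0,0],0],[[0,-4,0],0],[[0,-8,0],0],[[0,-12,0],0],[[0,-16,0],0],[[0,-16,0],0],[[0,-16,0],0]]' 4.5 40
python3 - <<'E'
from h import *
s=snap('wrist'); print(blob(s,'red'), [x for x in [proj(s,[.627,.2,.015])]])
print(manip.sense()['t'],totool([.44,.04,.185]),totool([.452,-.3015,.185]),totool([.452,-.3015,.12]))
E
```

```text
t: 5.15
tcp_pos: [0.6297, 0.2005, 0.0291]
tool_rot: [0.692, -0.148, 0.148, -0.691]
force: [-0.6, 0.6, 0.2]
finger_gap: 0.272
t: 5.98
tcp_pos: [0.6325, 0.2009, 0.193]
tool_rot: [-0.69, 0.145, -0.151, 0.692]
force: [-0.3, 0.4, -0.3]
finger_gap: 0.524
[(np.int32(15517), array([327.2, 216.1])), (np.int32(365), array([ 36.1, 349. ])), (np.int32(285), array([319.9, 208.6])), (np.int32(138), array([ 84.1, 252. ]))] [(np.float64(318.0594700149995), np.float64(206.46317558500434))]
6.0333 [-10.82044508   0.48125301 -22.45782217] [  4.25328827   0.47230798 -53.12449761] [  4.23885669   6.97228574 -53.13348719]
```

The red stone lies in the box (blob at (320,209), as expected). Next, over to green.

```bash
python3 -m jog '[[[-2,0,-4],0],[[-4,0,-8],0],[[-6,0,-12],0],[[-8,0,-16],0],[[-10,0,-20],0],[[-10,0,-23],0],[[-8,0,-27],0],[[-6,0,-31],0],[[-4,0,-35],0],[[-2,0,-39],0],[[0,0,-43],0],[[2,0,-47],0],[[4.2,0.5,-50],0],[[4.2,3,-53.1],0],[[4.2,7,-53.1],0],[[4.2,7,-53.1],0],[[4.2,7,-53.1],0],[[4.2,7,-53.1],0]]'
python3 - <<'E'
from h import *
s=snap('wrist'); save(s,'w5.png',(120,100,520,400),1.5)
p=proj(s,[.452,-.3015,.0205]); b=blob(s,'green',p); print(p,b); q=onz(s,*b[0][1],.0205);print(q,totool([q[0],q[1],.05]))
E
```

```text
t: 7.53
tcp_pos: [0.4505, -0.2996, 0.1181]
tool_rot: [-0.691, 0.149, -0.147, 0.692]
force: [0.2, 0.1, 0.4]
finger_gap: 0.525
(np.float64(320.402721851397), np.float64(242.59826796065192)) [(np.int32(486), array([321. , 242.1]))]
[ 0.45182417 -0.30093314  0.0205    ] [ 0.07977884  6.93751202 -0.06520435]
```

```bash
python3 -m jog '[[[0.1,3,-0.1],0],[[0.1,6,-0.1],0],[[0.1,7,-0.1],0],[[0.1,7,-0.1],0],[[0.1,7,-0.1],0]]'
python3 - <<'E'
from h import *
s=snap('wrist'); save(s,'w6.png',(200,180,450,380),2.5)
p=proj(s,[.452,-.301,.0205]); b=blob(s,'green',p); print(p,b); q=onz(s,*b[0][1],.0205);print(q,totool([q[0],q[1],.009]))
E
```

```text
t: 8.0
tcp_pos: [0.4525, -0.3021, 0.0501]
tool_rot: [0.692, -0.147, 0.148, -0.691]
force: [-0.1, 0.1, -0.5]
finger_gap: 0.528
(np.float64(323.461993324302), np.float64(277.76355618450236)) [(np.int32(881), array([323.5, 276.6]))]
[ 0.4513632  -0.30069301  0.0205    ] [-0.22645963  4.15951838  0.12448217]
```

View pics/w6.png

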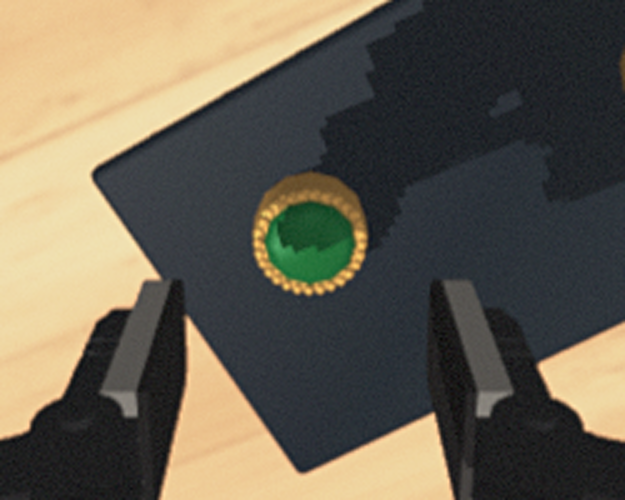

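The green setting is centred (stone at (323,277)). Descend and grip.

```bash
python3 -m jog '[[[-0.1,2,0.1],0],[[-0.15,3.5,0.1],0],[[-0.15,4.1,0.1],0],[[-0.15,4.1,0.1],0],[[-0.15,4.1,0.1],0]]'; python3 -m jog '[[[0,0,0],0],[[0,0,0],0],[[0,0,0],0],[[0,0,0],0],[[0,0,0],0]]' 1.5 40
python3 -m jog '[[[0,0,0],0],[[0,-1,0],0],[[0,-3,0],0],[[0,-6,0],0],[[0,-9.6,0],0],[[0,-9.6,0],0],[[0,-9.6,0],0]]'
python3 - <<'E'
from h import *
s=snap('wrist'); print(blob(s,'green',(322,316))); w=np.load('pics/w3.npy',allow_pickle=True).item(); print(blob(w,'red',(322,316),40))
print(totool([.4653,.0435,.105]),manip.sense()['tcp_pos'])
E
```

```text
t: 8.47
tcp_pos: [0.4514, -0.3014, 0.0089]
tool_rot: [0.692, -0.147, 0.148, -0.691]
force: [-0.4, -0.3, 0.8]
finger_gap: 0.527
t: 8.88
tcp_pos: [0.4515, -0.3017, 0.0092]
tool_rot: [0.692, -0.147, 0.149, -0.691]
force: [-0.8, 0.4, 6.1]
finger_gap: 0.272
t: 9.47
tcp_pos: [0.452, -0.3021, 0.1066]
tool_rot: [0.693, -0.146, 0.15, -0.69]
force: [-0.7, 1.3, -0.6]
finger_gap: 0.275
[(np.int32(1329), array([322.3, 317.6]))]
[(np.int32(1331), array([322.5, 315.8]))]
[-12.80150631  -0.04839683  32.0289946 ] [ 0.45100041 -0.30112917  0.10501513]
```

```bash
python3 -m jog '[[[-1.6,0,4],0],[[-3.2,0,8],0],[[-4.8,0,12],0],[[-6.4,0,16],0],[[-8,0,20],0],[[-9.6,0,24],0],[[-11.2,0,28],0],[[-12.9,0,32],0],[[-12.9,0,32],0],[[-12.9,0,32],0],[[-12.9,0,32],0]]'
python3 - <<'E'
from h import *
s=snap('wrist'); save(s,'w7.png',(200,180,450,380),2.5);print(blob(s,'green',(322,316)))
w=np.load('pics/w3.npy',allow_pickle=True).item()
# bare-stub shift between w3 and now by template matching the stub/disc
g=lambda a:cv2.cvtColor(a['frame'],cv2.COLOR_RGB2GRAY)
t=g(w)[225:260,305:340]; r=cv2.matchTemplate(g(s)[190:300,270:380],t,cv2.TM_CCOEFF_NORMED); _,mx,_,l=cv2.minMaxLoc(r); print(mx,l[0]+270-305,l[1]+190-225)
print(totool([.4653,.0435,.015]),manip.sense()['tcp_pos'])
E
```

```text
t: 10.43
tcp_pos: [0.4631, 0.0446, 0.1029]
tool_rot: [0.692, -0.148, 0.146, -0.691]
force: [0.3, 0.0, -0.7]
finger_gap: 0.277
[(np.int32(1322), array([322.4, 317.7]))]
0.9843796491622925 0 7
[0.18007635 8.80686712 0.06068333] [0.46356219 0.04368648 0.10307183]
```

View pics/w7.png

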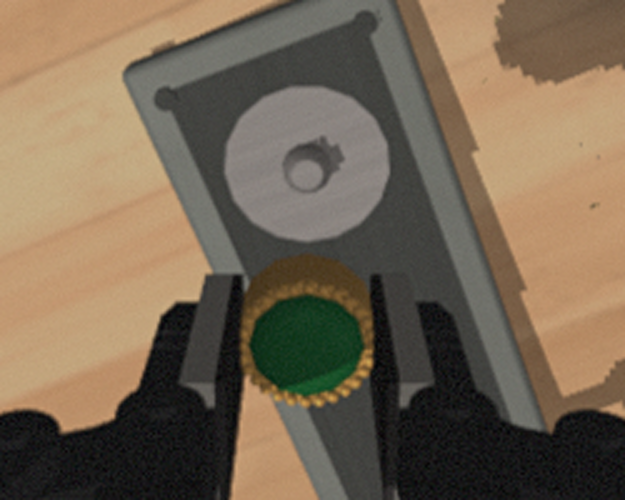

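Now to measure stone against stub in both views. With the red picture as reference, a straight lift means the two are aligned.

```bash
python3 - <<'E'
from h import *
w=np.load('pics/w3.npy',allow_pickle=True).item()
fs=[];P=[]
for i in range(6):
    s=snap('wrist'); P.append(manip.sense()['tcp_pos'])
    fs.append(s)
P=np.array(P); print(P.mean(0),P.std(0)); Rm=R.from_quat(manip.sense()['tool_rot']).as_matrix()
C=lambda s:-s['R'].T@s['t']
print('cams',C(w),[C(s).round(4) for s in fs])
def rel(s,stone,stub,z):
    a=onz(s,*stone,z+.0118);b=onz(s,*stub,.02); return Rm.T@(a-b)*1000
print('w3',rel(w,(322.5,315.8),(322,242),.1055))
for s in fs[:3]+fs[-1:]: print(rel(s,blob(s,'green',(322,317))[0][1],(322,249),P.mean(0)[2]))
E
```

```text
[0.46408517 0.04269519 0.10350248] [0.00012434 0.00018484 0.00017234]
cams [0.38997825 0.07735745 0.2483297 ] [array([0.3887, 0.0774, 0.2458]), array([0.389 , 0.0769, 0.2459]), array([0.3891, 0.0766, 0.2461]), array([0.3892, 0.0765, 0.2462]), array([0.3892, 0.0765, 0.2463]), array([0.3892, 0.0766, 0.2463])]
w3 [ -0.31046005 -97.29998449   0.10641759]
[ -3.55903127 -95.30221903   0.26229395]
[ -3.51538893 -95.30222161   0.25120404]
[ -3.51280216 -95.30222092   0.24022494]
[ -3.49291924 -95.30222043   0.21459798]
```

Kinematics says the setting is roughly aligned, while vision says it is about 3 mm short along tool x. I'll take half the correction, go lower and measure again where the parallax is small.

```bash
python3 -m jog '[[[0.15,2,0],0],[[0.15,4,0],0],[[0.15,4.4,0],0],[[0.15,4.4,0],0],[[0.15,4.4,0],0],[[0.15,4.4,0],0],[[0.15,4.4,0],0]]'
python3 - <<'E'
from h import *
s=snap('wrist');s=snap('wrist'); save(s,'w8.png',(220,220,420,370),4);print(blob(s,'green',(322,316)))
m=manip.sense()['tcp_pos'];print(m,totool([.4653,.0435,.015]),proj(s,[.4653,.0435,.02]));np.save('pics/w8.npy',s,allow_pickle=True)
E
```

```text
t: 11.37
tcp_pos: [0.4661, 0.0431, 0.0606]
tool_rot: [-0.691, 0.147, -0.149, 0.691]
force: [-0.1, 0.1, 0.2]
finger_gap: 0.275
[(np.int32(1334), array([322.3, 317.6]))]
[0.46588924 0.04316269 0.06054874] [-0.07421104  4.55477267  0.00487491] (np.float64(322.0883009459954), np.float64(269.6673734427718))
```

View pics/w8.png

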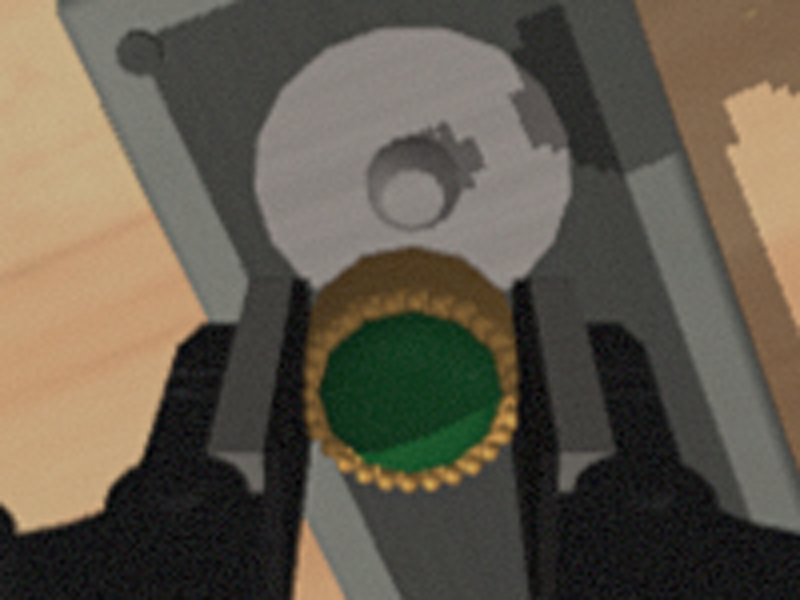

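```bash
python3 - <<'E'
from h import *
s=np.load('pics/w8.npy',allow_pickle=True).item(); Rm=R.from_quat(manip.sense()['tool_rot']).as_matrix()
z=.0606-.0031
b=onz(s,323,269.5,.02)
for n,a in(('rim',onz(s,323,318,z+.012)),('stone',onz(s,322.3,317.6,z+.0142))): print(n,a,(Rm.T@(a-b)*1000).round(2))
print(b)
E
```

```text
rim [0.46684096 0.04323518 0.0695    ] [  1.69 -49.5   -0.12]
stone [0.46527598 0.04359154 0.0717    ] [  0.12 -51.7   -0.44]
[0.46542094 0.04402895 0.02      ]
```

The alignment is within about 1 mm. Straight down, watching the force.

```bash
python3 -m jog '[[[-0.05,1,0],0],[[-0.07,2,0],0],[[-0.07,3,0],0],[[-0.07,3.5,0],0],[[-0.07,4,0],0],[[-0.07,4.3,0],0],[[-0.07,4.5,0],0],[[-0.07,4.5,0],0],[[-0.07,4.5,0],0]]'; python3 -c "
from h import *
print(manip.sense()['force'],manip.sense()['tcp_pos'])"
```

```text
t: 12.22
tcp_pos: [0.4647, 0.0435, 0.0152]
tool_rot: [0.691, -0.148, 0.148, -0.691]
force: [-0.3, 0.9, 3.5]
finger_gap: 0.277
[-0.33323852  0.88934993  3.47968432] [0.46472863 0.04352046 0.01517682]
```

Home at z = 0.015, the same as red, with light contact. Release and rise.

```bash
python3 -m jog '[[[0,0,0],0],[[0,0,0],0],[[0,0,0],0],[[0,0,0],0],[[0,-1,0],0],[[0,-4,0],0],[[0,-8,0],0],[[0,-12,0],0],[[0,-15,0],0],[[0,-15,0],0],[[0,-15,0],0],[[0,-15,0],0]]' 4.5 40
python3 - <<'E'
from h import *
s=snap('wrist');s=snap('wrist'); b=blob(s,'green',proj(s,[.4653,.0435,.0265])); print(b,onz(s,*b[0][1],.0265),proj(s,[.4653,.0435,.0265]))
save(s,'w9.png',(220,140,420,290),3); np.save('pics/w9.npy',s,allow_pickle=True)
t=snap('top'); print('top',[onz(t,*x[1],.0265) for x in blob(t,'green',proj(t,[.4653,.0435,.0265]),20)],blob(t,'green',proj(t,[.4653,.0435,.0265]),20))
t=np.load('pics/top0.npy',allow_pickle=True).item(); 
print(proj(t,[.6471,-.199,.004])); c=onz(t,368,181,.0045);e=onz(t,407,183,.004)
d=(c-e)/np.linalg.norm(c-e); o=c-d*.034; print('origin',o,'dir',d,totool([o[0],o[1],.15]),manip.sense()['tcp_pos'])
save(t,'loupe0.png',(350,165,420,200),6)
E
```

```text
t: 13.22
tcp_pos: [0.4641, 0.0436, 0.1649]
tool_rot: [0.691, -0.148, 0.148, -0.691]
force: [-0.7, -0.3, -0.5]
finger_gap: 0.527
[(np.int32(366), array([322.6, 225.5]))] [0.46464619 0.04363264 0.0265    ] (np.float64(322.77148890714585), np.float64(226.23054430271415))
top [] []
(np.float64(383.6719400106811), np.float64(182.08419215915953))
origin [ 0.64762898 -0.19916421  0.00429789] dir [0.05086867 0.99868766 0.00594455] [ 26.73297019   1.27429662 -14.61546017] [0.46362932 0.04363258 0.16351166]
```

View pics/w9.png

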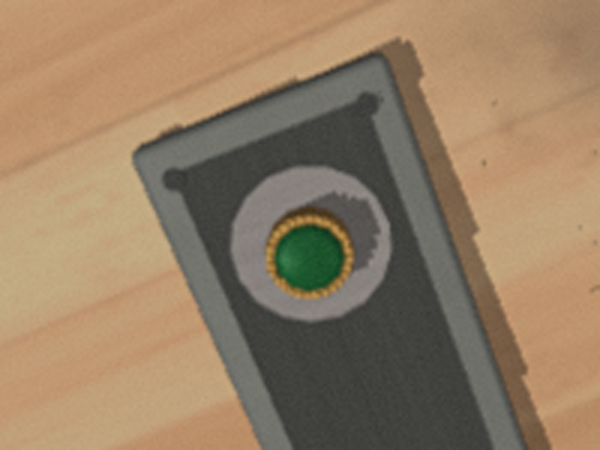

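The green setting is seated concentric on the stub's disc (stone at (322.6,225.5), prediction (322.8,226.2)). Now the loupe: turn 1.2 rad so the jaws straddle the handle.

```bash
python3 -m jog '[[[2,0,-3],0.12],[[5,0,-5],0.24],[[8,0,-7],0.36],[[11,0,-9],0.48],[[14,0,-11],0.6],[[17,0,-13],0.72],[[20,0.5,-14],0.84],[[23,1,-14.6],0.96],[[25,1.3,-14.6],1.08],[[26.7,1.3,-14.6],1.2],[[26.7,1.3,-14.6],1.2],[[26.7,1.3,-14.6],1.2],[[26.7,1.3,-14.6],1.2],[[26.7,1.3,-14.6],1.2]]'
python3 - <<'E'
from h import *
s=snap('wrist');s=snap('wrist'); np.save('pics/w10.npy',s,allow_pickle=True); save(s,'w10.png')
for z in[(.6494,-.1652,.0045),(.6476,-.199,.004),(.645,-.249,.004)]: print(proj(s,z))
for a,c in blob(s,'red'): print(a,c)
m=manip.sense();print(m['tcp_pos'],R.from_quat(m['tool_rot']).as_matrix().round(3)[:,[0,2]].T,m['q'][5])
E
```

```text
t: 14.53
tcp_pos: [0.6472, -0.198, 0.151]
tool_rot: [-0.488, 0.513, -0.511, 0.487]
force: [-0.3, 0.3, -0.0]
finger_gap: 0.528
(np.float64(322.86394402298004), np.float64(184.18385974729654))
(np.float64(322.70955029970963), np.float64(222.41784192862536))
(np.float64(322.5681831229774), np.float64(274.3456443832213))
1323 [309.4 321.3]
512 [324.6 189.6]
32 [322. 258.]
[ 0.6477056  -0.19826061  0.15174404] [[-0.05  -0.999 -0.   ]
 [ 0.999 -0.05  -0.001]] -0.4118658677588641
```

View pics/w10.png

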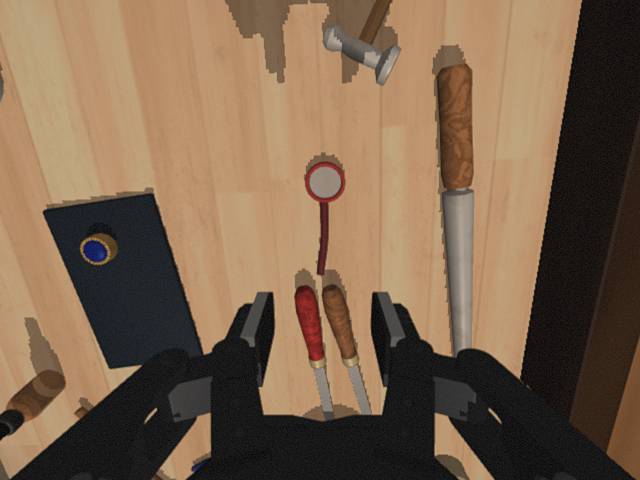

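Lens at (325,182), handle running through (324,222) to (321,275), well clear of the screwdrivers starting at row 285. I'll approach the grip point near the origin.

```bash
python3 - <<'E'
from h import *
s=np.load('pics/w10.npy',allow_pickle=True).item()
c=onz(s,325,182,.0045);e=onz(s,321,274,.004);h=onz(s,324,215,.0085);d=(c-e)/np.linalg.norm(c-e)
print(c,e,h,d); o=c-d*.032; print(o,totool([o[0],o[1],.004]))
E
python3 -m jog '[[[0,4,0],0],[[0,8,0],0],[[0,11,0],0],[[0,11,0],0],[[0,11,0],0],[[0,11,0],0]]' 3 40
python3 - <<'E'
from h import *
s=snap('wrist');s=snap('wrist'); np.save('pics/w11.npy',s,allow_pickle=True)
b=blob(s,'red',(322,240),90); print(b); f=s['frame'].astype(int)
m=(f[...,0]>1.6*f[...,1]+8)&(f[...,0]>1.6*f[...,2]+8)&(f[...,2]*1.0<f[...,1]+25)
for r in range(180,340,10):
    x=np.where(m[r,270:375]&(f[r,270:375,1]<70))[0]+270; print(r,(x.min(),x.max(),len(x)) if len(x) else '')
for y in(.036,.034,0,-.02): o=np.array([.6476,-.199]);d=np.array([.046,.999]); print(y,proj(s,[*(o+d*y),.004]))
E
```

```text
[ 0.6512972 -0.1634391  0.0045   ] [ 0.64356459 -0.24857821  0.004     ] [ 0.64910157 -0.19113568  0.0085    ] [0.09044946 0.99588387 0.00584857]
[ 0.64840282 -0.19530738  0.00431285] [-0.29128936 14.77447271  0.07215312]
t: 15.13
tcp_pos: [0.6498, -0.1994, 0.0437]
tool_rot: [0.487, -0.511, 0.513, -0.488]
force: [1.4, 0.5, 0.4]
finger_gap: 0.349
[(np.int32(1295), array([319.1, 219.7])), (np.int32(46), array([316.3, 323.8])), (np.int32(28), array([322.5, 289. ])), (np.int32(26), array([313.3, 312.9]))]
180 (np.int64(313), np.int64(324), 12)
190 (np.int64(297), np.int64(342), 21)
200 (np.int64(291), np.int64(348), 13)
210 (np.int64(289), np.int64(350), 12)
220 (np.int64(290), np.int64(348), 13)
230 (np.int64(296), np.int64(343), 16)
240 (np.int64(311), np.int64(327), 17)
250 (np.int64(313), np.int64(323), 11)
260 (np.int64(314), np.int64(323), 10)
270 (np.int64(314), np.int64(324), 11)
280 (np.int64(314), np.int64(324), 11)
290 (np.int64(314), np.int64(323), 10)
300 (np.int64(313), np.int64(323), 11)
310 (np.int64(313), np.int64(322), 10)
320 (np.int64(311), np.int64(320), 10)
330 (np.int64(310), np.int64(319), 10)
0.036 (np.float64(316.24199070047473), np.float64(210.13832350554645))
0.034 (np.float64(316.2800192436759), np.float64(213.66583794743235))
0 (np.float64(316.8890573837114), np.float64(270.16000400750835))
-0.02 (np.float64(317.2171579230618), np.float64(300.59449593174855))
```

```bash
python3 -m jog '[[[-0.4,1.5,-0.15],0],[[-0.4,3,-0.15],0],[[-0.4,3.7,-0.15],0],[[-0.4,3.95,-0.15],0],[[-0.4,3.95,-0.15],0],[[-0.4,3.95,-0.15],0]]'; python3 -m jog '[[[0,0,0],0],[[0,0,0],0],[[0,0,0],0],[[0,0,0],0],[[0,0,0],0],[[0,0,0],0]]' 0 40
```

```text
t: 15.73
tcp_pos: [0.6476, -0.1952, 0.0025]
tool_rot: [0.487, -0.512, 0.513, -0.487]
force: [-0.4, 0.3, 0.1]
finger_gap: 0.353
t: 16.23
tcp_pos: [0.6479, -0.1953, 0.003]
tool_rot: [0.487, -0.512, 0.513, -0.487]
force: [-0.0, -0.6, 4.3]
finger_gap: 0.08
```

```bash
python3 -m jog '[[[0,0,0],0],[[0,-1,0],0],[[0,-3,0],0],[[0,-6,0],0],[[0,-10,0],0],[[0,-14,0],0],[[0,-18,0],0],[[0,-18,0],0],[[0,-18,0],0],[[0,-18,0],0]]' 0 60
python3 - <<'E'
from h import *
s=snap('wrist');s=snap('wrist'); np.save('pics/w12.npy',s,allow_pickle=True)
b=blob(s,'red',(322,240),120); print(b)
hsv=cv2.cvtColor(s['frame'],cv2.COLOR_RGB2HSV);M=(((hsv[...,0]<8)|(hsv[...,0]>172))&(hsv[...,1]>130)).astype(np.uint8)
cs,_=cv2.findContours(M,cv2.RETR_EXTERNAL,cv2.CHAIN_APPROX_NONE); c=max([k for k in cs if abs(k[:,0,1].mean()-240)<60 and abs(k[:,0,0].mean()-322)<80],key=len)
x,y,w,h=cv2.boundingRect(c); print('bbox',x,y,w,h)
m=manip.sense(); r=R.from_quat(m['tool_rot']).as_matrix(); o=m['tcp_pos']+ -r[:,1]*.0015
for k in (.017,.032,.049): print(k,proj(s,o-r[:,0]*k))
print(m['tcp_pos'],m['finger_gap'])
t=snap('scene'); np.save('pics/scene1.npy',t,allow_pickle=True); t=snap('top'); np.save('pics/top1.npy',t,allow_pickle=True)
E
```

```text
t: 17.07
tcp_pos: [0.6465, -0.1944, 0.182]
tool_rot: [-0.487, 0.513, -0.512, 0.487]
force: [-0.2, 0.4, -2.2]
finger_gap: 0.072
[(np.int32(2003), array([319.5, 251.9])), (np.int32(100), array([317.8, 339.7]))]
bbox 282 206 77 198
0.017 (np.float64(321.9394871595878), np.float64(274.55374261878495))
0.032 (np.float64(321.92303373236524), np.float64(243.39073040202953))
0.049 (np.float64(321.90307047228714), np.float64(205.5800476013007))
[ 0.64576112 -0.19415243  0.18012659] 0.0688470603517543
```

The loupe is held: the ring top at row 206 matches the 205.6 predicted for a grip at y = +2 mm. Move over the stone.

```bash
python3 - <<'E'
from h import *
s=np.load('pics/w12.npy',allow_pickle=True).item(); m=manip.sense(); r=R.from_quat(m['tool_rot']).as_matrix()
q=s['R']@(m['tcp_pos']-r[:,1]*.0015-r[:,0]*.032)+s['t'];print('lens depth expected',q[2])
print(totool([.4634,.0116,.18]),totool([.4634,.0116,.103]))
for n,uv in(('top0',(269.5,213.75)),('scene0',(316.3,215.75)),('w1',(377,379))):
    k=np.load(f'pics/{n}.npy',allow_pickle=True).item()
    st=np.array([.4652,.0436]);
    for yaw in(-.03,-.05):
        p=st+.095*np.array([np.cos(yaw),np.sin(yaw)])
        best=min(np.arange(.085,.121,.0005),key=lambda z:np.hypot(*(np.array(proj(k,[*p,z]))-uv)));print(n,yaw,best,np.array(proj(k,[*p,best]))-uv)
E
```

```text
lens depth expected 0.15063490629551693
[-19.636115     0.11124574 -19.29404509] [-19.6219394    7.81116395 -19.26151077]
top0 -0.03 0.085 [-1.20568188  0.41887228]
top0 -0.05 0.08800000000000001 [-0.38129147  0.15035595]
scene0 -0.03 0.10000000000000002 [-0.72719238  0.00602078]
scene0 -0.05 0.10150000000000002 [-0.34689367  0.02383445]
w1 -0.03 0.10200000000000002 [-1.0248854   0.11972072]
w1 -0.05 0.10200000000000002 [-3.52156311  0.91966646]
```

```bash
python3 -m jog '[[[-3,0,-3],0],[[-6,0,-6],0],[[-9,0,-9],0],[[-12,0,-12],0],[[-15,0,-14],0],[[-18,0,-16.5],0],[[-19.7,0,-19.2],0],[[-19.7,0,-19.2],0],[[-19.7,0,-19.2],0],[[-19.7,0,-19.2],0],[[-19.7,0,-19.2],0]]'; python3 -c "
from h import *
print(totool([.4634,.0116,.103]),manip.sense()['tcp_pos'])"
```

```text
t: 18.18
tcp_pos: [0.4672, 0.0107, 0.1822]
tool_rot: [0.487, -0.512, 0.513, -0.487]
force: [0.5, -0.2, -0.6]
finger_gap: 0.073
[-0.07668435  7.91738619 -0.39870565] [0.46723289 0.01066512 0.18217967]
```

The constrained pointer height comes out near 0.102 m (scene 0.100–0.1015, wrist 0.102). I'll descend and then compare the lens with the pointer tip in the scene camera.

```bash
python3 -m jog '[[[-0.08,2,-0.3],0],[[-0.08,4,-0.3],0],[[-0.08,6,-0.3],0],[[-0.08,7.5,-0.3],0],[[-0.08,8.1,-0.3],0],[[-0.08,8.1,-0.3],0],[[-0.08,8.1,-0.3],0],[[-0.08,8.1,-0.3],0],[[-0.08,8.1,-0.3],0],[[-0.08,8.1,-0.3],0]]'
python3 - <<'E'
from h import *
for i in range(3): s=snap('wrist')
t=snap('scene'); p=snap('top')
for n,k in(('ws',s),('ss',t),('ts',p)): np.save(f'pics/{n}.npy',k,allow_pickle=True)
m=manip.sense(); r=R.from_quat(m['tool_rot']).as_matrix(); L=m['tcp_pos']-r[:,1]*.0015-r[:,0]*.032; print(m['tcp_pos'],'lens',L,m['finger_gap'])
print(proj(t,L),proj(p,L),proj(s,L),blob(s,'green'),proj(s,[.465,.0436,.0265]))
a=cv2.resize(t['frame'][180:280,255:355],(400,400),interpolation=3);b=cv2.resize(s['frame'][170:370,222:422],(400,400),interpolation=3)
cv2.imwrite('pics/fin.png',np.hstack([a,b])[:,:,::-1])
E
```

```text
t: 19.02
tcp_pos: [0.4633, 0.0124, 0.1021]
tool_rot: [0.487, -0.512, 0.513, -0.487]
force: [0.1, 0.7, 0.5]
finger_gap: 0.068
[0.46281196 0.01255866 0.10161954] lens [0.46443879 0.04451744 0.10311623] 0.06987933232021505
(np.float64(281.05371562483026), np.float64(229.48921395730582)) (np.float64(264.7216158826516), np.float64(261.86935777805724)) (np.float64(321.5972401026702), np.float64(243.57666233216867)) [(np.int32(625), array([144. , 308.6])), (np.int32(343), array([323.6, 198.8]))] (np.float64(322.5096934213706), np.float64(205.44553284064537))
```

The picture budget is used up, so I'll check numerically: ring in the scene, top and wrist views, and whether the pointer has moved.

```bash
python3 - <<'E'
from h import *
L={n:np.load(f'pics/{n}.npy',allow_pickle=True).item() for n in('ws','ss','ts','scene0','top0')}
def mask(k): 
    h=cv2.cvtColor(k['frame'],cv2.COLOR_RGB2HSV); return ((h[...,0]<8)|(h[...,0]>170))&(h[...,1]>125)&(h[...,2]>35)
for n,(u,v),rd in(('ss',(281,229.5),18),('ts',(265,262),18),('ws',(321.6,243.6),60)):
    m=mask(L[n]); yy,xx=np.nonzero(m); k=(abs(xx-u)<rd)&(abs(yy-v)<rd); xx,yy=xx[k],yy[k]
    print(n,len(xx),xx.min(),xx.max(),yy.min(),yy.max())
    if n!='ws':
        for r in range(int(v)-rd,int(v)+rd): print(''.join('#' if m[r,c] else '.' for c in range(int(u)-rd,int(u)+rd)),r)
for n in('scene0','ss'):
    m=mask(L[n])[205:225,305:330]; yy,xx=np.nonzero(m); print(n,'ptr',len(xx),xx.min()+305 if len(xx) else '',yy.mean()+205,xx.mean()+305)
E
```

```text
ss 22 277 294 233 247
.................................... 211
.................................... 212
.................................... 213
.................................... 214
.................................... 215
.................................... 216
.................................... 217
.................................... 218
.................................... 219
.................................... 220
.................................... 221
.................................... 222
.................................... 223
.................................... 224
.................................... 225
.................................... 226
.................................... 227
.................................... 228
.................................... 229
.................................... 230
.................................... 231
.................................... 232
..............###................... 233
..............###................... 234
.................................... 235
.................................... 236
.................................... 237
..........................#......... 238
..........................#......... 239
..........................#......... 240
...........................#........ 241
...........................##....... 242
............................##...... 243
............................##...... 244
.............................##..... 245
..............................##.... 246Traceback (most recent call last):
  File "<stdin>", line 7, in <module>
    return umr_minimum(a, axis, None, out, keepdims, initial, where)
ValueError: zero-size array to reduction operation minimum which has no identity
```

The arm hides the ring in the scene and top views, so I'll use the wrist view and the state averages.

```bash
python3 - <<'E'
from h import *
P=[]
for i in range(5): s=snap('wrist'); P.append(manip.sense()['tcp_pos'])
P=np.array(P);print(P.mean(0),P.std(0))
h=cv2.cvtColor(s['frame'],cv2.COLOR_RGB2HSV); m=((h[...,0]<8)|(h[...,0]>170))&(h[...,1]>110)&(h[...,2]>25)
yy,xx=np.nonzero(m); k=(abs(xx-321)<48)&(yy>195)&(yy<272); xx,yy=xx[k],yy[k]
print('ring',xx.min(),xx.max(),yy.min()); cs=np.array([(x,y) for x,y in zip(xx,yy)],np.int32)
out=cv2.convexHull(cs[cs[:,1]<262]); e=cv2.fitEllipse(out); print('ellipse',e)
zl=P.mean(0)[2]+.0015; c=onz(s,*e[0],zl); print('lens wrist',c,'axis ratio seen',min(e[1])/max(e[1]))
q=s['R']@c+s['t']; nz=s['R']@np.array([0,0,1]); print('expected ratio',abs(nz@q)/np.linalg.norm(q),'depth', q[2], 'from width',s['f']*.034/max(e[1]))
# pointer in wrist view: red pixels elsewhere
n,l,st,ce=cv2.connectedComponentsWithStats(m.astype(np.uint8)); print([(st[i].tolist(),ce[i].round()) for i in range(1,n) if st[i,4]>20])
print(proj(s,[.560,.040,.102]))
t=snap('top');f=t['frame']; hh=cv2.cvtColor(f,cv2.COLOR_RGB2HSV)
for nm in('top0',):
  for k in(np.load('pics/top0.npy',allow_pickle=True).item(),t):
    hh=cv2.cvtColor(k['frame'],cv2.COLOR_RGB2HSV); mm=((hh[...,0]<8)|(hh[...,0]>172))&(hh[...,1]>150); y,x=np.nonzero(mm[200:220,260:280]); print('ptr top',len(x),x.mean()+260 if len(x) else 0,y.mean()+200 if len(x) else 0)
E
```

```text
[0.46270962 0.01256722 0.10141614] [3.90666056e-05 5.61306718e-06 7.09253059e-05]
ring 281 359 205
ellipse ((320.164306640625, 243.49920654296875), (76.47562408447266, 77.38680267333984), 86.2432632446289)
lens wrist [0.46342398 0.04479557 0.10291614] axis ratio seen 0.9882256591900638
expected ratio 0.9422613109031425 depth 0.14970028256107537 from width 0.15031233092180143
[([521, 0, 119, 41, 2694], array([567.,  14.])), ([98, 135, 11, 13, 27], array([103., 141.])), ([106, 147, 9, 8, 21], array([111., 149.])), ([114, 153, 9, 10, 26], array([118., 157.])), ([121, 160, 10, 10, 25], array([126., 164.])), ([281, 205, 79, 199, 3298], array([321., 288.])), ([538, 236, 39, 16, 430], array([561., 243.]))]
(np.float64(539.869091607848), np.float64(242.44093626514956))
ptr top 22 269.27272727272725 208.45454545454547
ptr top 18 269.3333333333333 207.83333333333334
```

```bash
python3 -m jog '[[[0,0,0.1],0],[[0,0,0.1],0],[[0,0,0.1],0],[[0,0,0.1],0],[[0,0,0.1],0],[[0,0,0.1],0],[[0,0,0.1],0],[[0,0,0.1],0]]'; python3 -c "
from h import *
print(workorder.sign_off())"
```

```text
t: 20.23
tcp_pos: [0.4637, 0.0125, 0.1013]
tool_rot: [0.487, -0.513, 0.513, -0.487]
force: [-0.4, 0.0, -0.0]
finger_gap: 0.075
the job is handed in; nothing more can be done
None
```

The job is handed in at about t = 20 s, with the loupe held level over the green stone. Sign-off gave no verdict, so what follows rests on my own checks.

- **Red setting:** it is in the reject box, let go. The wrist camera showed the stone at its expected place on the floor after release.
- **Green setting:** it is seated on the stub. It stopped at the same height as the red one did, with 3.5 N of contact, and its stone lay within about 1 mm of the stub's axis after I let go.
- **Loupe:** it is held with a 60 N grip setting. The lens is about 1–2 mm from the stone's axis, with its centre at about 0.103 m.
- **Pointer height:** my estimates ranged from 0.100 to 0.1045 m depending on the view; I aimed for 0.102 m. The top view alone gave 0.085–0.088 m, but it is nearly insensitive to height, so I disregarded it. In the top view the pointer had not visibly moved.

**Less certain checks**
- **Green fit:** before the fit, one wrist measurement disagreed with the arm's readings by about 3 mm. A closer look showed alignment within about 1–2 mm.
- **Final picture:** I had used all 12 pictures, so the final pose was checked only numerically in the wrist view. The arm hid the lens in the other two views.
- **Lens level:** the ring's size and position fit a level lens, but its outline was rounder than expected for a thin ring. I put that down to the ring's thickness.
- **Left in place:** I did not re-measure the blue setting, jar or dropper bottle at the end. None of the moves was planned to touch them.

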